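# Hang a film hanger on the darkroom drying rail and slide it up to the stop collar

### The arm

A 6-joint arm with a two-finger parallel gripper is mounted at the origin on the work surface. World frame = base frame: x ahead of the robot, y to its left, z up, the work surface at z = 0. Lengths are in m, angles in rad, forces in N, time in s.
With the tool pointing down it reaches from about 0.3 to 0.775 m from the base axis. Payload 14.6 kg.
Tool frame: the origin (TCP) lies between the finger pads; the fingertips stand 22 mm ahead of it and the grasp point (between the pads) lies 3 mm ahead of it; x points along the fingers, y is the direction in which the jaws open and shut, and the axes are right-handed (so a half turn about x gives the same grasp; the last joint's range is limited). The gripper opens to 94 mm and grips with 3 to 60 N. Pads are 16 mm wide; open, the fingers measure 119 mm over their backs; the gripper's body (75 mm by 177 mm) begins 78 mm behind the grasp point.
Start: joints at [-1.193, 0.3, 1.521, -0, 1.321, -0.067], TCP at [0.237, -0.496, 0.227] pointing down, gripper open.
Joint ranges: [-3.03, 3.03], [-0.79, 2.21], [0.23, 2.52], [-1.04, 4.18], [0, 3.07], [-2.55, 2.55]. Speed limits (rad/s): [2.22, 2.22, 2.57, 3.14, 3.14, 3.14].

### API

Orientations are given as a rotation vector (axis times angle).
In Python, from station import get_state, camera, camera_params, job_done, masks_of gives the robot as it stands.
- The arm moves only by the shell command python3 -m creep 'ROWS' [FORCE]. ROWS is JSON, a list of rows, each an object of numbers: "dx", "dy", "dz": the shift along the world's x, y, z in units of 40 mm (1.0 is 40 mm); "ax", "ay", "az": the turn, a rotation vector about the world's x, y, z in units of 6 degrees (1.0 is 6 degrees); "claw": the opening, from 0 (shut) to 1 (fully open). In form: [{"dx": .., "dy": .., "dz": .., "ax": .., "ay": .., "az": .., "claw": ..}, ...]. A call has 1 to 10 rows; each row shifts and turns the commanded pose from where the row before left it; what a row does not reach is not made up. A row lasts 1/10 s, in which the tool goes at most 50 mm and 8.59 degrees, less where a joint would pass 70% of its speed; a pose out of reach is approached as far as the arm can. A call is refused whole if a number of a shift passes 1 or a number of a turn 1, either way. A call with a gripper value outside its range is refused whole. The fingers move at their own pace and stop on an object; FORCE is the grip in N (left out, the last holds). Time passes only in rows, so rows that do not move let the fingers close. It gives the time, the measured TCP pose, the force and the opening at its end, in the units of the state.
- get_state(): the state, without advancing time (a new reading comes with each control period).
- camera(name): name is "scene" or "top"; returns (picture, depth): 480x640x3 uint8, blue, green, red; 480x640 float32, m along the optical axis (not along the pixel's ray), 0 where there is no reading.
- camera_params(name): a dict with "vertical_fov" (degrees; the focal length in pixels is half the picture's height over the tangent of half this angle, whatever the lens; pixels are square), "cx", "cy" (the principal point, pixels), "T" (4x4, takes a point from camera to world coordinates). Camera axes: x right, y down, z forward; pixel columns grow to the right and rows downward; lengths in m; the calibration is good to about 2 mm. A picture is of the moment at which its call begins. camera_params takes no time and is no camera call.
- job_done(): hands the job in, once; it reports no verdict.
Trained networks look in the newest picture that a camera, given by its name, has taken for a name from the list of things; names that differ only in an ending like _2 or _b are one class to them, and where a whole thing is asked for, a point or a joint stands for the part that bears it (a point fixed in the world has none). Each returns a list of dicts, best first, with "conf" (0 to 1); they miss things now and then, are a little off and sometimes report something else, mostly with a low value. They report only what shows in the picture. A call takes as long as a camera call.
- masks_of(camera, label): "mask" (480x640 bool, what is visible of it) and "location" ([column, row] in pixels, amid what is visible of it).
The state is a dict: "clock": time; "joint_pos": joint angles; "qvel": joint speeds; "tau": joint torques, N m; "tool_pos": TCP position; "ee_rot": TCP orientation; "wrist_force": force on the tool from outside, world axes, zero at the start; "torque": the same for the moment, N m; "finger_gap": finger opening in m.
Only numpy, scipy, OpenCV 4.12 (cv2) and the standard library are available. Lean on these libraries where they do the work, as an engineer would, in place of code of your own. Each camera call takes 0.05 s, during which the arm holds its last target. There are 200 camera calls.

### The job

Take the steel film hanger off its sloping rest and hook it over the drying rail, both hooks on, on the long bare stretch to the right of the stop collar (right as seen from the robot), at least a hand's breadth (80 mm) clear of the collar. Then slide it along the rail, without lifting it off again, until its near hook stands right up by the collar, and leave it hanging freely there. Do not disturb the bottle, the timer or the tin.

Things in the scene. Friction and masses are not known exactly. Their poses are not given: they have to be found in the camera images.
- hanger: Loose steel film hanger, 0.16 kg, 110 mm wide (y), 195 tall (z). Origin: middle of the frame's bottom edge. Flat open frame: x -2.5 to 2.5, z 0 to 105. Hooks, then a grip plate, above it (see its points). At the start it lies on the rest, z leaning 35 degrees from vertical, top towards the robot, +x facing up and away. Upright, its bottom hangs 39 mm above the table when on the rail.
- hanger_seat (a point): Underside of the hook crowns, midway between the hooks: (16, 0, 147) mm in the hanger; touches the rail's top when seated. Two 6 mm wire hooks at y = +-33 (outer sides +-36) rise from the frame at x = 0, arch over to +x and end at x = 32 in an 11 mm thick front bar (x = 34, lowest point z = 114). The channel, open below, is 26 mm wide (x 3 to 29). Axes as the hanger.
- hanger_grip (a point): Grip point, middle of the flat grip plate that stands above the hook crowns: (16, 0, 178) mm in the hanger. The plate is black plastic, 6 mm thick in x, 50 mm wide in y, z 152 to 195; fingers close along the hanger's x. Axes as the hanger.
- rest: Fixed grey plastic drain rest, foot 130 x 120 mm, origin at the middle of its underside. A board 100 mm wide, leaning 35 degrees (top towards -x, the robot), carries the lower 105 mm of the hanger; the hanger's bottom edge stands on a ledge with an 8 mm front lip. 133 mm tall in all; the hanger's upper part is free on all sides.
- rail: Fixed drying rail: horizontal steel bar, 12 mm diameter, along y, its axis 180 mm above the origin (top at z = 186), on two posts at y = +-200 mm with 17 mm ball caps. A white drip dish 100 x 430 x 18 mm stands under it. Origin: middle of the dish's underside; x points away from the robot, y to the left.
- collar: Stop collar, the mark: dark steel ring, 26 mm diameter, 12 mm long along y, with a 7 mm set screw standing to 22 mm above the rail's axis; fixed on the left half of the rail. Origin: its centre, on the rail's axis; axes as the rail, so the long bare stretch lies to its -y (right).
- bottle: Bystander: amber bottle, 72 mm diameter, 170 mm tall; origin at the middle of its underside. Leave alone.
- timer: Bystander: black darkroom timer box 70 x 120 x 60 mm with a dial knob on top; origin at the middle of its underside. Leave alone.
- tin: Bystander: round metal tin, 90 mm diameter, 50 mm tall; origin at the middle of its underside. Leave alone.

How it is judged:
By the outcome, as a careful person would: the job done as asked, in the order asked, and still so for the second after the job is handed in, with the robot touching nothing.
It also fails if it takes over 54 s, if anything falls off the work surface, if the arm or the gripper's body presses on something with over 40 N, if the wrist force passes 120 N, or if a joint passes its speed limit or range.

## Working session

There is one attempt and no reset: what is moved stays moved. The work goes in short steps, Python scripts to look and compute and a shell command to move; the robot and the scene stay as the last step left them, time stands still between calls to the robot, and variables do not carry over. Pictures are saved under pics/ and viewed, about 8 in all and at most 12, crops included, and the job is handed in when it is done.

```bash
mkdir -p pics; ls; cat > h.py <<'E'
import numpy as np, cv2
from station import *
def K(c):
    p=camera_params(c); return 240/np.tan(np.radians(p["vertical_fov"])/2),p["cx"],p["cy"],np.array(p["T"])
def cloud(c,d):
    f,cx,cy,T=K(c); v,u=np.mgrid[:480,:640]
    P=np.stack([(u-cx)/f*d,(v-cy)/f*d,d],-1); return P@T[:3,:3].T+T[:3,3]
def proj(c,X):
    f,cx,cy,T=K(c); q=(np.atleast_2d(X)-T[:3,3])@T[:3,:3]; return q[:,:2]/q[:,2:]*f+[cx,cy]
E
python3 - <<'E'
from h import *
print(get_state())
for c in("scene","top"):
    im,d=camera(c); cv2.imwrite(f"pics/{c}0.png",im); np.save(f"{c}0.npy",d); W=cloud(c,d)
    print(c,K(c)[3][:3].round(3).tolist(),camera_params(c))
    for n in("hanger","hanger_grip","rest","rail","collar","bottle","timer","tin"):
        for m in masks_of(c,n)[:2]:
            p=W[m["mask"]&(d>0)]
            print(n,round(m["conf"],2),np.round(m["location"]),len(p),*(np.percentile(p,[2,50,98],axis=0).round(3).tolist() if len(p) else []))
E
```

```text
pics
{'clock': 0.0, 'joint_pos': array([-1.19260441e+00,  3.00472981e-01,  1.52157350e+00,  3.97864622e-05,
        1.32072223e+00, -6.65898762e-02]), 'qvel': array([ 0.00018107,  0.00028463,  0.00054847, -0.00099598,  0.00040108,
        0.00160341]), 'tau': array([ 3.07267692e-03, -5.31791639e+01, -3.52731442e+01,  7.09113549e-02,
        2.43796018e-02, -8.73013005e-05]), 'tool_pos': array([ 0.2365659 , -0.49625912,  0.2268885 ]), 'ee_rot': array([ 1.97520073,  0.44785991, -1.9754932 ]), 'wrist_force': array([0.33218535, 1.08528613, 0.50676353]), 'torque': array([ 0.00775019, -0.00253064, -0.05514462]), 'finger_gap': 0.09386238654748946}
scene [[0.702, 0.585, -0.407, 0.867], [0.712, -0.568, 0.412, -0.238], [0.009, -0.579, -0.816, 0.694]] {'vertical_fov': 55.83662109024639, 'cx': 314.91107821210494, 'cy': 238.7099669108426, 'T': array([[ 0.70178147,  0.58482969, -0.40678865,  0.86689194],
       [ 0.71232894, -0.56845303,  0.41164138, -0.2381954 ],
       [ 0.00949985, -0.57864962, -0.81552092,  0.69402901],
       [ 0.        ,  0.        ,  0.        ,  1.        ]])}
hanger 0.62
[... 1253 characters left out ...]
   ,  0.        ,  1.        ]])}
hanger 0.59 [470. 280.] 3137 [0.465, -0.241, 0.002] [0.506, -0.188, 0.167] [0.574, -0.124, 0.217]
hanger_grip 0.75 [474. 280.] 2818 [0.465, -0.228, 0.048] [0.504, -0.187, 0.169] [0.571, -0.125, 0.217]
rest 0.86 [435. 258.] 3742 [0.46, -0.238, 0.007] [0.536, -0.164, 0.06] [0.595, -0.116, 0.13]
rail 0.69 [211. 298.] 13821 [0.435, 0.019, 0.002] [0.487, 0.228, 0.006] [0.532, 0.432, 0.188]
collar 0.53 [137. 308.] 205 [0.474, 0.288, 0.177] [0.487, 0.292, 0.191] [0.497, 0.3, 0.204]
timer 0.77 [467. 177.] 3320 [0.647, -0.286, 0.01] [0.678, -0.223, 0.061] [0.716, -0.171, 0.079]
tin 0.59 [244. 175.] 2051 [0.649, 0.127, 0.018] [0.687, 0.165, 0.05] [0.728, 0.206, 0.053]
```

View pics/scene0.png

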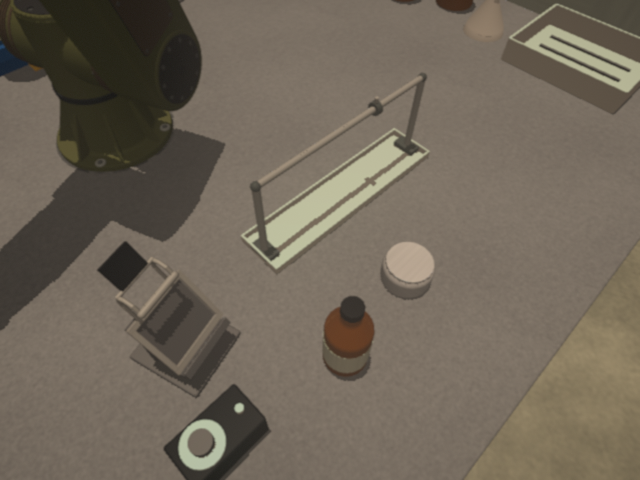

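View pics/top0.png

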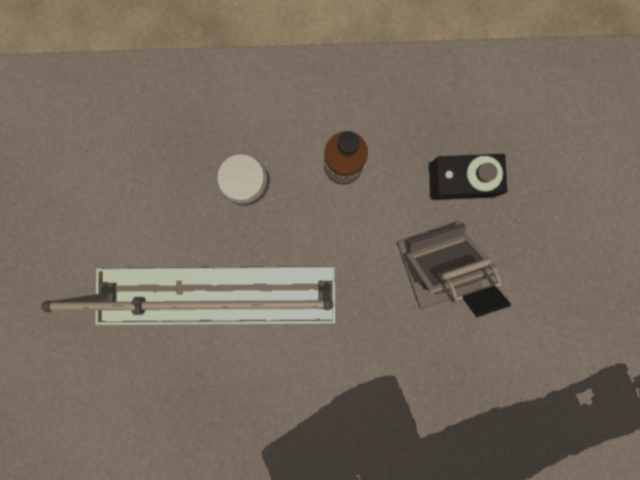

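```bash
python3 - <<'E'
from h import *
from scipy.spatial.transform import Rotation as R
S=get_state(); print(R.from_rotvec(S["ee_rot"]).as_matrix().round(3))
for c in("top","scene"):
    d=np.load(c+"0.npy"); im=cv2.imread(f"pics/{c}0.png"); W=cloud(c,d)
    g=(d>0)&(abs(W[...,1])<.6)
    # rail bar
    m=g&(W[...,2]>.182)&(W[...,2]<.192)&(W[...,0]>.42)&(W[...,0]<.56)&(W[...,1]>.0)&(W[...,1]<.45)
    p=W[m]; k=np.polyfit(p[:,1],p[:,0],1); print(c,"rail x=",k.round(4),p[:,1].min(),p[:,1].max(),np.percentile(p[:,2],[50,95]),len(p))
    for _ in range(2):
        r=abs(p[:,0]-np.polyval(k,p[:,1]))<.008; p=p[r]; k=np.polyfit(p[:,1],p[:,0],1)
    print(k.round(4),np.median(p[:,2]))
    m=g&(W[...,2]>.194)&(W[...,2]<.215)&(W[...,1]>.22)&(W[...,1]<.36)&(abs(W[...,0]-np.polyval(k,W[...,1]))<.02)
    p=W[m]; print("collar",p.min(0),np.median(p,0),p.max(0),len(p))
    m=g&(W[...,2]>.17)&(W[...,0]>.4)&(W[...,0]<.6)&(W[...,1]>-.3)&(W[...,1]<-.05)&(im.max(-1)<80)
    p=W[m]; 
    m2=m&(W[...,2]>.185); p=W[m2]
    c0=p.mean(0); u,s,v=np.linalg.svd(p-c0,full_matrices=False); print("plate",len(p),c0.round(4),s,v.round(3)); q=(p-c0)@v.T; print(np.percentile(q,[1,99],axis=0).round(4))
    print(p.min(0),p.max(0))
E
```

```text
[[ 0.     0.43  -0.903]
 [-0.    -0.903 -0.43 ]
 [-1.     0.    -0.   ]]
top rail x= [0.0195 0.4796] 0.01781761804019817 0.43316451150128665 [0.1860684  0.18889365] 2431
[0.0194 0.4796] 0.18601534634860173
collar [0.4803891  0.28955629 0.19405749] [0.48551568 0.29284117 0.2011367 ] [0.48875611 0.29951883 0.20449887] 41
plate 897 [ 0.4799 -0.1925  0.2036] [0.43556468 0.37307842 0.03894747] [[ 0.287 -0.958  0.013]
 [ 0.577  0.161 -0.801]
 [ 0.765  0.237  0.599]]
[[-0.0239 -0.0182 -0.0048]
 [ 0.0247  0.0221  0.0023]]
[ 0.4609939  -0.22099692  0.18507937] [ 0.4998417  -0.16673324  0.21938158]
scene rail x= [0.0196 0.4797] 0.016286063900913778 0.4283159712783853 [0.18577044 0.18853416] 1297
[0.0194 0.4797] 0.1857714032806207
collar [0.48050152 0.28877921 0.19406297] [0.48465762 0.29149696 0.19971697] [0.48774588 0.29735703 0.20449314] 30
plate 1248 [ 0.4806 -0.1954  0.2022] [0.5071874  0.41719779 0.03683927] [[ 0.297 -0.955 -0.009]
 [ 0.549  0.179 -0.817]
 [-0.781 -0.238 -0.577]]
[[-0.0249 -0.0194 -0.0024]
 [ 0.0236  0.0207  0.0026]]
[ 0.46174055 -0.22153415  0.18505614] [ 0.49971292 -0.16763263  0.21954061]
```

Both pictures agree. The hanger lies on its rest with the black plate at about (124,266) in scene and (487,300) in top. The bar runs from (257,186) to (422,77) in scene. The collar is at (376,106) in scene and (138,305) in top, on the rail's left half. The rail top measures z=0.186 and the plate is 50x43 mm, both as specified. The yaws are about 17° for the hanger and -1.1° for the rail.

```bash
cat >> h.py <<'E'
from scipy.spatial.transform import Rotation as R
def hrot(yaw,lean):  # hanger rotation, lean towards -x
    return R.from_euler("ZY",[yaw,-lean],degrees=True)
def togo(G,yaw,lean,up=0):  # TCP target so grasp point = hanger z 180; G = grip point (z178)
    s=get_state(); H=hrot(yaw,lean).as_matrix(); hx,hz=H[:,0],H[:,2]
    t=np.array(G)+(.005+up)*hz
    T=R.from_matrix(np.c_[-hz,hx,np.cross(-hz,hx)])
    dr=np.degrees((T*R.from_rotvec(s["ee_rot"]).inv()).as_rotvec())
    print("target",t.round(4),"shift units",((t-s["tool_pos"])/.04).round(3),"turn units",(dr/6).round(3),"clock",round(s["clock"],2),"F",s["wrist_force"].round(1),"gap",round(s["finger_gap"],4))
E
python3 -c "
from h import *
togo([.4777,-.1947,.2003],17,35,.1)"
```

```text
target [ 0.4201 -0.2123  0.2863] shift units [4.586 7.104 1.471] turn units [-2.555 -5.803 13.131] clock 0.9 F [ 0.2 -0.8  0.1] gap 0.0939
```

```bash
python3 -m creep '[{"dx":0.255,"dy":0.395,"dz":0.2,"ax":-0.142,"ay":-0.322,"az":0.73,"claw":1},{"dx":0.255,"dy":0.395,"dz":0.2,"ax":-0.142,"ay":-0.322,"az":0.73,"claw":1},{"dx":0.255,"dy":0.395,"dz":0.2,"ax":-0.142,"ay":-0.322,"az":0.73,"claw":1},{"dx":0.255,"dy":0.395,"dz":0.2,"ax":-0.142,"ay":-0.322,"az":0.73,"claw":1},{"dx":0.255,"dy":0.395,"dz":0.2,"ax":-0.142,"ay":-0.322,"az":0.73,"claw":1},{"dx":0.255,"dy":0.395,"dz":0.2,"ax":-0.142,"ay":-0.322,"az":0.73,"claw":1},{"dx":0.255,"dy":0.395,"dz":0.2,"ax":-0.142,"ay":-0.322,"az":0.73,"claw":1},{"dx":0.255,"dy":0.395,"dz":0.1,"ax":-0.142,"ay":-0.322,"az":0.73,"claw":1},{"dx":0.255,"dy":0.395,"dz":0,"ax":-0.142,"ay":-0.322,"az":0.73,"claw":1}]'
python3 -c "
from h import *
togo([.4777,-.1947,.2003],17,35,.1)"
```

```text
clock: 1.8
tool_pos: [0.3289, -0.3537, 0.2882]
ee_rot: [1.682, 0.764, -1.225]
wrist_force: [-0.1, 0.0, -0.9]
finger_gap: 0.0937
target [ 0.4201 -0.2123  0.2863] shift units [ 2.28   3.535 -0.048] turn units [-1.259 -2.882  6.533] clock 1.8 F [-0.1  0.  -0.9] gap 0.0937
```

```bash
python3 -m creep '[{"dx":0.255,"dy":0.395,"ax":-0.14,"ay":-0.32,"az":0.726,"claw":1},{"dx":0.255,"dy":0.395,"ax":-0.14,"ay":-0.32,"az":0.726,"claw":1},{"dx":0.255,"dy":0.395,"ax":-0.14,"ay":-0.32,"az":0.726,"claw":1},{"dx":0.255,"dy":0.395,"ax":-0.14,"ay":-0.32,"az":0.726,"claw":1},{"dx":0.255,"dy":0.395,"ax":-0.14,"ay":-0.32,"az":0.726,"claw":1},{"dx":0.255,"dy":0.395,"ax":-0.14,"ay":-0.32,"az":0.726,"claw":0.9},{"dx":0.255,"dy":0.395,"ax":-0.14,"ay":-0.32,"az":0.726,"claw":0.8},{"dx":0.255,"dy":0.395,"ax":-0.14,"ay":-0.32,"az":0.726,"claw":0.7},{"dx":0.24,"dy":0.375,"dz":-0.05,"ax":-0.14,"ay":-0.32,"az":0.726,"claw":0.6},{"claw":0.5}]'
python3 -c "
from h import *
togo([.4777,-.1947,.2003],17,35)
camera('top')
im,d=camera('scene'); cv2.imwrite('pics/s1.png',im)"
```

```text
target [ 0.475  -0.1955  0.2044] shift units [ 3.652  3.954 -2.096] turn units [-1.259 -2.882  6.533] clock 1.8 F [-0.1  0.  -0.9] gap 0.0937invalid input
```

View pics/s1.png

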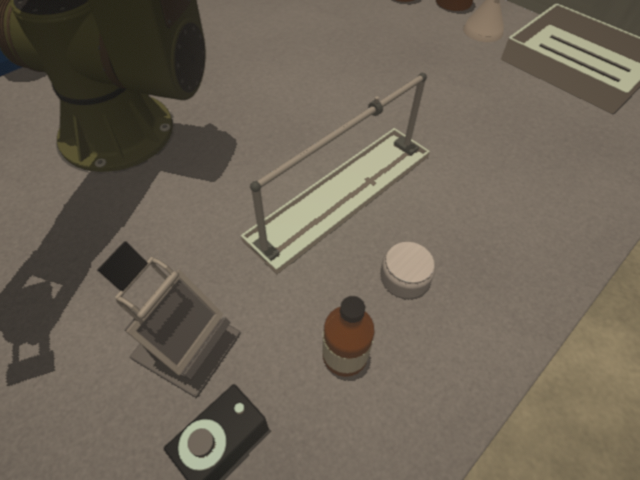

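The call was refused, probably because rows left out keys; the picture shows the scene unchanged. I'll send full rows.

```bash
python3 -m creep '[{"dx":0.255,"dy":0.395,"dz":0,"ax":-0.14,"ay":-0.32,"az":0.726,"claw":1},{"dx":0.255,"dy":0.395,"dz":0,"ax":-0.14,"ay":-0.32,"az":0.726,"claw":1},{"dx":0.255,"dy":0.395,"dz":0,"ax":-0.14,"ay":-0.32,"az":0.726,"claw":1},{"dx":0.255,"dy":0.395,"dz":0,"ax":-0.14,"ay":-0.32,"az":0.726,"claw":1},{"dx":0.255,"dy":0.395,"dz":0,"ax":-0.14,"ay":-0.32,"az":0.726,"claw":1},{"dx":0.255,"dy":0.395,"dz":0,"ax":-0.14,"ay":-0.32,"az":0.726,"claw":0.9},{"dx":0.255,"dy":0.395,"dz":0,"ax":-0.14,"ay":-0.32,"az":0.726,"claw":0.8},{"dx":0.255,"dy":0.395,"dz":0,"ax":-0.14,"ay":-0.32,"az":0.726,"claw":0.7},{"dx":0.24,"dy":0.375,"dz":-0.05,"ax":-0.14,"ay":-0.32,"az":0.726,"claw":0.6},{"dx":0,"dy":0,"dz":0,"ax":0,"ay":0,"az":0,"claw":0.5}]'
python3 -c "
from h import *
togo([.4777,-.1947,.2003],17,35)"
```

```text
clock: 2.9
tool_pos: [0.4198, -0.2126, 0.2849]
ee_rot: [1.293, 0.94, -0.523]
wrist_force: [-0.1, 0.2, -0.3]
finger_gap: 0.0573
target [ 0.475  -0.1955  0.2044] shift units [ 1.38   0.426 -2.013] turn units [-0.019 -0.039  0.023] clock 2.9 F [-0.1  0.2 -0.3] gap 0.0573
```

Orientation is right, so I approach along the plate in 5 rows and close gently, letting the fingers centre.

```bash
python3 -m creep '[{"dx":0.276,"dy":0.085,"dz":-0.403,"ax":-0.02,"ay":-0.04,"az":0.02,"claw":0.5},{"dx":0.276,"dy":0.085,"dz":-0.403,"ax":0,"ay":0,"az":0,"claw":0.5},{"dx":0.276,"dy":0.085,"dz":-0.403,"ax":0,"ay":0,"az":0,"claw":0.5},{"dx":0.276,"dy":0.085,"dz":-0.403,"ax":0,"ay":0,"az":0,"claw":0.5},{"dx":0.276,"dy":0.085,"dz":-0.403,"ax":0,"ay":0,"az":0,"claw":0.5},{"dx":0,"dy":0,"dz":0,"ax":0,"ay":0,"az":0,"claw":0.5},{"dx":0,"dy":0,"dz":0,"ax":0,"ay":0,"az":0,"claw":0.35}]' 10
python3 -c "
from h import *
togo([.4777,-.1947,.2003],17,35)
im,d=camera('scene'); cv2.imwrite('pics/s2.png',cv2.resize(im[180:420,20:340],None,fx=2.4,fy=2.4))"
```

```text
clock: 3.6
tool_pos: [0.4746, -0.1965, 0.2051]
ee_rot: [1.291, 0.935, -0.521]
wrist_force: [0.1, -0.0, -0.2]
finger_gap: 0.0423
target [ 0.475  -0.1955  0.2044] shift units [ 0.009  0.025 -0.019] turn units [0.005 0.003 0.023] clock 3.6 F [ 0.1 -0.  -0.2] gap 0.0423
```

View pics/s2.png

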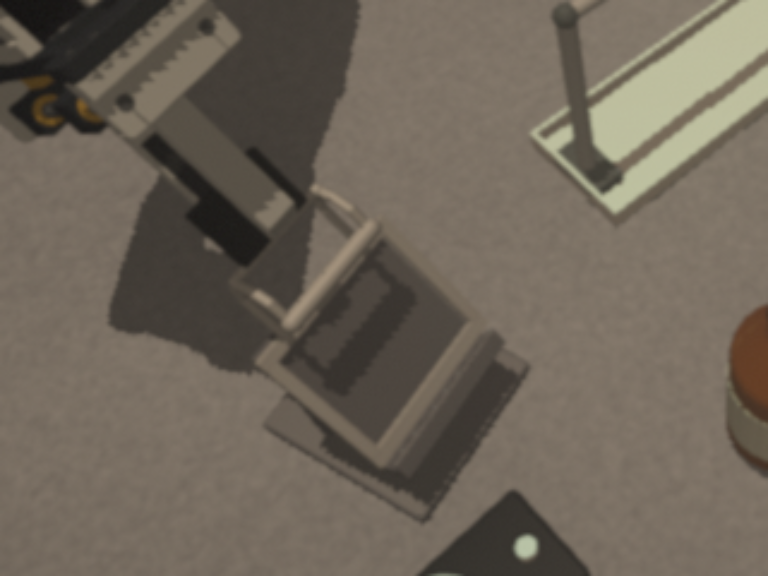

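The fingers straddle the plate (finger at (245,190), plate edges at about (210,240) and (280,160) in the crop), roughly centred. I'll close now.

```bash
python3 -m creep '[{"dx":0,"dy":0,"dz":0,"ax":0,"ay":0,"az":0,"claw":0.2},{"dx":0,"dy":0,"dz":0,"ax":0,"ay":0,"az":0,"claw":0.1},{"dx":0,"dy":0,"dz":0,"ax":0,"ay":0,"az":0,"claw":0},{"dx":0,"dy":0,"dz":0,"ax":0,"ay":0,"az":0,"claw":0},{"dx":0,"dy":0,"dz":0,"ax":0,"ay":0,"az":0,"claw":0},{"dx":0,"dy":0,"dz":0,"ax":0,"ay":0,"az":0,"claw":0}]' 30
python3 -m creep '[{"dx":0,"dy":0,"dz":0,"ax":0,"ay":0,"az":0,"claw":0},{"dx":0,"dy":0,"dz":0,"ax":0,"ay":0,"az":0,"claw":0}]' 45
```

```text
clock: 4.25
tool_pos: [0.4748, -0.196, 0.2051]
ee_rot: [1.289, 0.935, -0.519]
wrist_force: [-4.7, -1.7, 5.2]
finger_gap: 0.0057
clock: 4.45
tool_pos: [0.4748, -0.196, 0.2051]
ee_rot: [1.289, 0.935, -0.519]
wrist_force: [-5.1, -2.2, 5.9]
finger_gap: 0.0053
```

```bash
python3 -m creep '[{"dx":-0.055,"dy":-0.017,"dz":0.082,"ax":0,"ay":0,"az":0,"claw":0},{"dx":-0.11,"dy":-0.034,"dz":0.164,"ax":0,"ay":0,"az":0,"claw":0},{"dx":-0.164,"dy":-0.05,"dz":0.246,"ax":0,"ay":0,"az":0,"claw":0},{"dx":-0.22,"dy":-0.067,"dz":0.328,"ax":0,"ay":0,"az":0,"claw":0},{"dx":-0.22,"dy":-0.067,"dz":0.328,"ax":0,"ay":0,"az":0,"claw":0},{"dx":-0.22,"dy":-0.067,"dz":0.328,"ax":0,"ay":0,"az":0,"claw":0},{"dx":-0.11,"dy":-0.034,"dz":0.4,"ax":0,"ay":0,"az":0,"claw":0},{"dx":0,"dy":0,"dz":0.4,"ax":0,"ay":0,"az":0,"claw":0},{"dx":0,"dy":0,"dz":0.4,"ax":0,"ay":0,"az":0,"claw":0},{"dx":0,"dy":0,"dz":0.4,"ax":0,"ay":0,"az":0,"claw":0}]'
python3 -c "
from h import *
togo([.405,.13,.33],-1.1,0)
im,d=camera('scene'); cv2.imwrite('pics/s3.png',im)"
```

```text
clock: 5.45
tool_pos: [0.4302, -0.2094, 0.3292]
ee_rot: [1.289, 0.935, -0.52]
wrist_force: [0.6, -0.0, -1.5]
finger_gap: 0.0056
target [0.405 0.13  0.335] shift units [-0.63   8.485  0.145] turn units [-0.787  5.811 -2.916] clock 5.45 F [ 0.6 -0.  -1.5] gap 0.0056
```

View pics/s3.png

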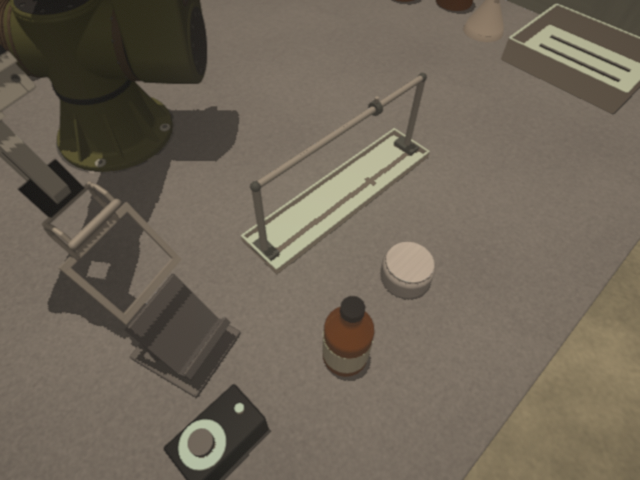

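The hanger came off cleanly: it is in the jaws at (50,190), the rest stayed put, and nothing else moved. Next I turn it upright while raising it and moving left.

```bash
python3 -m creep '[{"dx":-0.1,"dy":0.1,"dz":0.3,"ax":-0.079,"ay":0.581,"az":-0.292,"claw":0},{"dx":-0.1,"dy":0.2,"dz":0.3,"ax":-0.079,"ay":0.581,"az":-0.292,"claw":0},{"dx":-0.1,"dy":0.3,"dz":0.2,"ax":-0.079,"ay":0.581,"az":-0.292,"claw":0},{"dx":-0.1,"dy":0.4,"dz":0,"ax":-0.079,"ay":0.581,"az":-0.292,"claw":0},{"dx":-0.1,"dy":0.4,"dz":0,"ax":-0.079,"ay":0.581,"az":-0.292,"claw":0},{"dx":-0.1,"dy":0.4,"dz":0,"ax":-0.079,"ay":0.581,"az":-0.292,"claw":0},{"dx":0,"dy":0.4,"dz":0,"ax":-0.079,"ay":0.581,"az":-0.292,"claw":0},{"dx":0,"dy":0.4,"dz":0,"ax":-0.079,"ay":0.581,"az":-0.292,"claw":0},{"dx":0,"dy":0.4,"dz":0,"ax":-0.079,"ay":0.581,"az":-0.292,"claw":0},{"dx":0,"dy":0.4,"dz":0,"ax":-0.079,"ay":0.581,"az":-0.292,"claw":0}]'
python3 -m creep '[{"dx":0,"dy":0.5,"dz":0,"ax":0,"ay":0,"az":0,"claw":0},{"dx":0,"dy":0.5,"dz":0,"ax":0,"ay":0,"az":0,"claw":0},{"dx":0,"dy":0.5,"dz":0,"ax":0,"ay":0,"az":0,"claw":0},{"dx":0,"dy":0.5,"dz":0,"ax":0,"ay":0,"az":0,"claw":0},{"dx":0,"dy":0.5,"dz":-0.2,"ax":0,"ay":0,"az":0,"claw":0},{"dx":0,"dy":0.5,"dz":-0.3,"ax":0,"ay":0,"az":0,"claw":0},{"dx":0,"dy":0.5,"dz":-0.3,"ax":0,"ay":0,"az":0,"claw":0},{"dx":0,"dy":0.5,"dz":-0.3,"ax":0,"ay":0,"az":0,"claw":0},{"dx":0,"dy":0.5,"dz":-0.3,"ax":0,"ay":0,"az":0,"claw":0},{"dx":0,"dy":0.3,"dz":-0.3,"ax":0,"ay":0,"az":0,"claw":0}]'
python3 -c "
from h import *
togo([.4822,.13,.30],-1.1,0)"
```

```text
clock: 6.5
tool_pos: [0.4064, -0.0728, 0.3601]
ee_rot: [1.223, 1.2, -1.226]
wrist_force: [0.0, -0.1, -1.3]
finger_gap: 0.0061
clock: 7.5
tool_pos: [0.4065, 0.1195, 0.2914]
ee_rot: [1.224, 1.2, -1.223]
wrist_force: [0.3, 0.4, -1.1]
finger_gap: 0.0058
target [0.4822 0.13   0.305 ] shift units [1.891 0.263 0.339] turn units [-0.005  0.004 -0.001] clock 7.5 F [ 0.3  0.4 -1.1] gap 0.0058
```

```bash
python3 -m creep '[{"dx":0.2,"dy":0.05,"dz":0.2,"ax":0,"ay":0,"az":0,"claw":0},{"dx":0.3,"dy":0.05,"dz":0.1,"ax":0,"ay":0,"az":0,"claw":0},{"dx":0.3,"dy":0.05,"dz":0,"ax":0,"ay":0,"az":0,"claw":0},{"dx":0.3,"dy":0.05,"dz":0,"ax":0,"ay":0,"az":0,"claw":0},{"dx":0.3,"dy":0.05,"dz":0,"ax":0,"ay":0,"az":0,"claw":0},{"dx":0.3,"dy":0.02,"dz":0,"ax":0,"ay":0,"az":0,"claw":0},{"dx":0.19,"dy":0,"dz":0,"ax":0,"ay":0,"az":0,"claw":0},{"dx":0,"dy":0,"dz":0,"ax":0,"ay":0,"az":0,"claw":0}]'
cat >> h.py <<'E'
def overlay(c,im,G,yaw):  # draw expected hanger outline, upright, grip at G
    H=hrot(yaw,0).as_matrix(); o=np.array(G)-H@[.016,0,.178]
    L=[[[0,-55,0],[0,55,0],[0,55,105],[0,-55,105],[0,-55,0]],[[34,-36,119],[34,36,119]],[[16,-25,152],[16,25,152],[16,25,195],[16,-25,195],[16,-25,152]]]
    for l in L: cv2.polylines(im,[np.round(proj(c,np.array(l)/1e3@H.T+o)).astype(int)],False,(0,255,0),1)
    return im
E
python3 -c "
from h import *
togo([.4822,.13,.217],-1.1,0)
p=get_state()['tool_pos']-[0,0,.005]
im,d=camera('scene'); W=cloud('scene',d)
o=p-hrot(-1.1,0).apply([.016,0,.178])
q=(W-o)@hrot(-1.1,0).as_matrix()*1000
fr=(d>0)&(abs(q[...,1])<65)&(q[...,2]>-15)&(q[...,2]<104)&(q[...,0]>-25)&(q[...,0]<20)
a=q[fr]
print('frame n',len(a)); print(np.percentile(a,[1,50,99],axis=0).round(1))
for lo in (-10,20,40,60,80,98): 
  b=a[(a[:,2]>lo)&(a[:,2]<lo+12)]; print(lo,len(b),np.median(b,axis=0).round(1))
fb=(d>0)&(abs(q[...,1])<40)&(q[...,2]>110)&(q[...,2]<135)&(q[...,0]>25)&(q[...,0]<50)
print('bar',np.percentile(q[fb],[2,50,98],axis=0).round(1))
overlay('scene',im,p,-1.1); cv2.imwrite('pics/s4.png',cv2.resize(im[20:320,150:550],None,fx=2,fy=2))"
```

```text
clock: 8.3
tool_pos: [0.4831, 0.1292, 0.3032]
ee_rot: [1.224, 1.2, -1.224]
wrist_force: [-0.5, -0.4, -1.9]
finger_gap: 0.0059
target [0.4822 0.13   0.222 ] shift units [-0.022  0.019 -2.031] turn units [-0.001 -0.007  0.007] clock 8.3 F [-0.5 -0.4 -1.9] gap 0.0059
frame n 1285
[[ -3.8 -62.1   2.4]
 [  2.   -7.7  63.6]
 [ 19.3  61.3 103.5]]
-10 9 [  0.3 -13.8   1.4]
20 59 [  1.1 -46.7  26. ]
40 1 [-3.7 47.8 51.1]
60 555 [15.3 -4.6 65.2]
80 40 [  0.9 -52.1  86.3]
98 136 [  1.6  -2.2 101.3]
bar [[ 29.6 -37.1 119.5]
 [ 36.   -3.1 125.7]
 [ 39.3  34.8 133.9]]
```

View pics/s4.png

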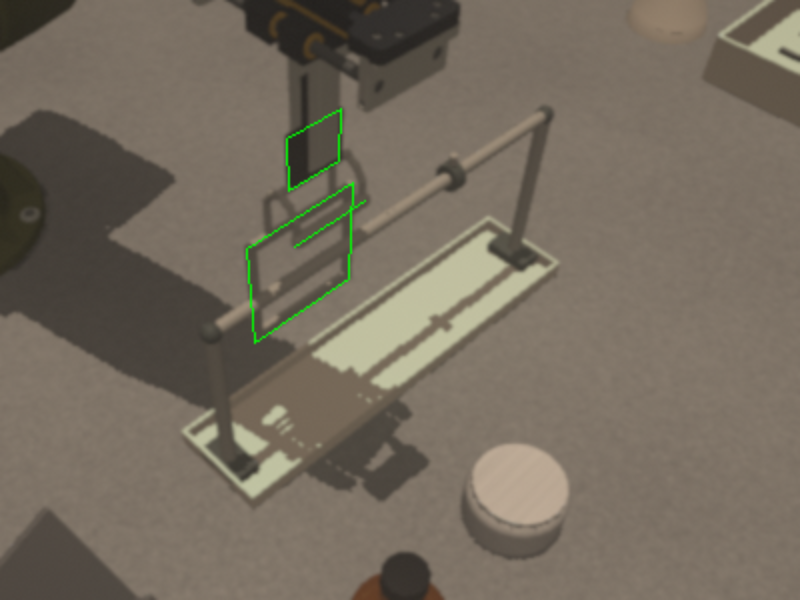

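The model outline (green) lies on the hanger: frame corners at about (248,245), (350,280) and (255,340) in the crop, matching to within about 2 mm. The rail is under the hook channel and the collar is at (452,173), well to the left. I'll lower it.

```bash
python3 -m creep '[{"dx":-0.02,"dy":0.02,"dz":-0.25,"ax":0,"ay":0,"az":0,"claw":0},{"dx":0,"dy":0,"dz":-0.25,"ax":0,"ay":0,"az":0,"claw":0},{"dx":0,"dy":0,"dz":-0.25,"ax":0,"ay":0,"az":0,"claw":0},{"dx":0,"dy":0,"dz":-0.25,"ax":0,"ay":0,"az":0,"claw":0},{"dx":0,"dy":0,"dz":-0.25,"ax":0,"ay":0,"az":0,"claw":0},{"dx":0,"dy":0,"dz":-0.25,"ax":0,"ay":0,"az":0,"claw":0},{"dx":0,"dy":0,"dz":-0.2,"ax":0,"ay":0,"az":0,"claw":0},{"dx":0,"dy":0,"dz":-0.1,"ax":0,"ay":0,"az":0,"claw":0}]'
python3 -m creep '[{"dx":0,"dy":0,"dz":-0.05,"ax":0,"ay":0,"az":0,"claw":0},{"dx":0,"dy":0,"dz":-0.05,"ax":0,"ay":0,"az":0,"claw":0}]'
python3 -c "
from h import *
togo([.4822,.13,.217],-1.1,0)"
```

```text
clock: 9.15
tool_pos: [0.4815, 0.1302, 0.2309]
ee_rot: [1.223, 1.2, -1.224]
wrist_force: [0.2, -0.9, -1.7]
finger_gap: 0.0058
clock: 9.35
tool_pos: [0.4818, 0.1303, 0.228]
ee_rot: [1.224, 1.2, -1.223]
wrist_force: [0.3, 0.6, -2.6]
finger_gap: 0.0056
target [0.4822 0.13   0.222 ] shift units [ 0.009 -0.007 -0.15 ] turn units [-0.004  0.008  0.003] clock 9.35 F [ 0.3  0.6 -2.6] gap 0.0056
```

```bash
python3 -m creep '[{"dx":0,"dy":0,"dz":-0.05,"ax":0,"ay":0,"az":0,"claw":0},{"dx":0,"dy":0,"dz":-0.05,"ax":0,"ay":0,"az":0,"claw":0}]'
python3 -m creep '[{"dx":0,"dy":0,"dz":-0.03,"ax":0,"ay":0,"az":0,"claw":0},{"dx":0,"dy":0,"dz":0,"ax":0,"ay":0,"az":0,"claw":0}]'
python3 -m creep '[{"dx":0,"dy":0,"dz":-0.02,"ax":0,"ay":0,"az":0,"claw":0},{"dx":0,"dy":0,"dz":0,"ax":0,"ay":0,"az":0,"claw":0}]'
```

```text
clock: 9.55
tool_pos: [0.4818, 0.1303, 0.224]
ee_rot: [1.224, 1.2, -1.223]
wrist_force: [-0.4, 0.2, -0.9]
finger_gap: 0.0059
clock: 9.75
tool_pos: [0.4817, 0.1303, 0.2226]
ee_rot: [1.224, 1.2, -1.223]
wrist_force: [0.1, -1.0, -1.2]
finger_gap: 0.0058
clock: 9.95
tool_pos: [0.4818, 0.1303, 0.2222]
ee_rot: [1.224, 1.2, -1.223]
wrist_force: [-0.6, -0.1, 1.8]
finger_gap: 0.0057
```

```bash
python3 -m creep '[{"dx":0,"dy":0,"dz":-0.02,"ax":0,"ay":0,"az":0,"claw":0},{"dx":0,"dy":0,"dz":0,"ax":0,"ay":0,"az":0,"claw":0}]'
python3 -c "
from h import *
p=get_state()['tool_pos']-[0,0,.005]
im,d=camera('scene'); cv2.imwrite('pics/s5.png',cv2.resize(im[60:240,230:430],None,fx=3.2,fy=3.2)); print(get_state()['wrist_force'],get_state()['tau'].round(1))"
```

```text
clock: 10.15
tool_pos: [0.4819, 0.1303, 0.2219]
ee_rot: [1.225, 1.199, -1.222]
wrist_force: [-3.0, -1.1, 7.2]
finger_gap: 0.0059
[-2.83206927  0.50576575  7.7719609 ] [ -0.1 -42.7 -32.9   0.1  -0.8  -0. ]
```

View pics/s5.png

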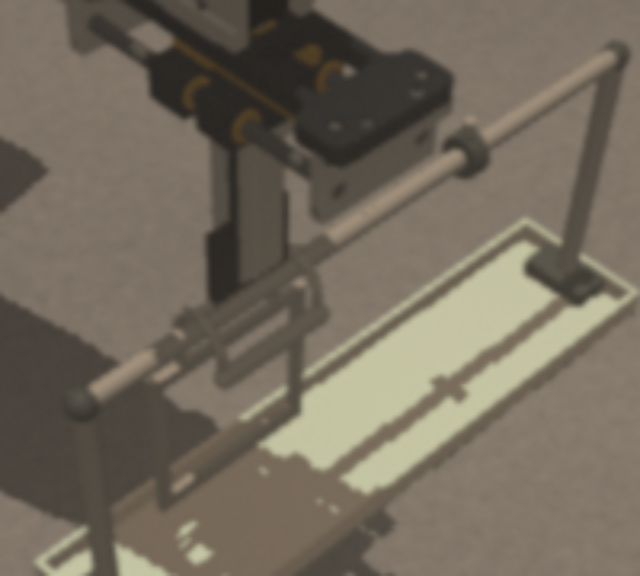

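Both hooks are over the rail, which passes under the crowns at (185,330) and (310,250) in the crop, with the front bar on the far side. Contact came at the expected height. I'll unload slightly and slide left.

```bash
python3 -m creep '[{"dx":0,"dy":0,"dz":0.01,"ax":0,"ay":0,"az":0,"claw":0},{"dx":0.002,"dy":0.1,"dz":0,"ax":0,"ay":0,"az":0,"claw":0},{"dx":0.005,"dy":0.25,"dz":0,"ax":0,"ay":0,"az":0,"claw":0},{"dx":0.006,"dy":0.3,"dz":0,"ax":0,"ay":0,"az":0,"claw":0},{"dx":0.006,"dy":0.3,"dz":0,"ax":0,"ay":0,"az":0,"claw":0}]'
python3 -m creep '[{"dx":0.006,"dy":0.3,"dz":0,"ax":0,"ay":0,"az":0,"claw":0},{"dx":0.006,"dy":0.3,"dz":0,"ax":0,"ay":0,"az":0,"claw":0},{"dx":0.006,"dy":0.3,"dz":0,"ax":0,"ay":0,"az":0,"claw":0},{"dx":0.006,"dy":0.3,"dz":0,"ax":0,"ay":0,"az":0,"claw":0},{"dx":0.006,"dy":0.3,"dz":0,"ax":0,"ay":0,"az":0,"claw":0},{"dx":0.004,"dy":0.2,"dz":0,"ax":0,"ay":0,"az":0,"claw":0},{"dx":0,"dy":0,"dz":0,"ax":0,"ay":0,"az":0,"claw":0}]'
python3 - <<'E'
from h import *
print(get_state()['wrist_force'].round(1))
for c in("top","scene"):
    im,d=camera(c); W=cloud(c,d)
    cv2.imwrite(f'pics/6{c}.png',im)
    m=(d>0)&(W[...,1]>.26)&(W[...,1]<.33)&(abs(W[...,0]-.4855)<.015)&(W[...,2]>.189)&(W[...,2]<.215)
    print(c,np.percentile(W[m],[2,50,98],axis=0).round(4).tolist(),m.sum())
# photo check: image px of rail points
print(proj("scene",[[.4855,.287,.186],[.4855,.276,.186],[.4855,.299,.186]]))
im=cv2.imread('pics/6scene.png'); a=cv2.resize(im[70:170,300:420],None,fx=5,fy=5,interpolation=cv2.INTER_CUBIC); cv2.imwrite('pics/s6.png',a)
E
```

```text
clock: 10.7
tool_pos: [0.4823, 0.1684, 0.2218]
ee_rot: [1.223, 1.199, -1.224]
wrist_force: [-4.1, -4.6, 6.1]
finger_gap: 0.0065
clock: 11.4
tool_pos: [0.4836, 0.2377, 0.2218]
ee_rot: [1.224, 1.201, -1.222]
wrist_force: [-3.8, 3.8, 5.3]
finger_gap: 0.0061
[-3.8  3.8  5.3]Traceback (most recent call last):
  File "<stdin>", line 7, in <module>
    return _quantile_unchecked(
        a, q, axis, out, overwrite_input, method, keepdims, weights)
    return _ureduce(a,
                    func=_quantile_ureduce_func,
    ...<5 lines>...
                    overwrite_input=overwrite_input,
                    method=method)
    r = func(a, **kwargs)
    result = _quantile(arr,
                       quantiles=q,
    ...<2 lines>...
                       out=out,
                       weights=wgt)
    slices_having_nans = np.isnan(arr[-1, ...])
                                  ~~~^^^^^^^^^
IndexError: index -1 is out of bounds for axis 0 with size 0
```

```bash
python3 - <<'E'
from h import *
im,d=camera("scene")
P=proj("scene",[[.4853,.2737,.186],[.4855,.287,.186],[.4857,.299,.186]]); print(P.round(1))
a=cv2.resize(im[60:180,290:450],None,fx=5,fy=5,interpolation=cv2.INTER_CUBIC)
for p in P: cv2.circle(a,tuple(int(v) for v in (p-[290,60]+.5)*5),3,(0,255,0),1)
cv2.imwrite('pics/s6.png',a)
E
```

```text
[[368.3 110.9]
 [373.5 107.5]
 [378.1 104.4]]
```

View pics/s6.png

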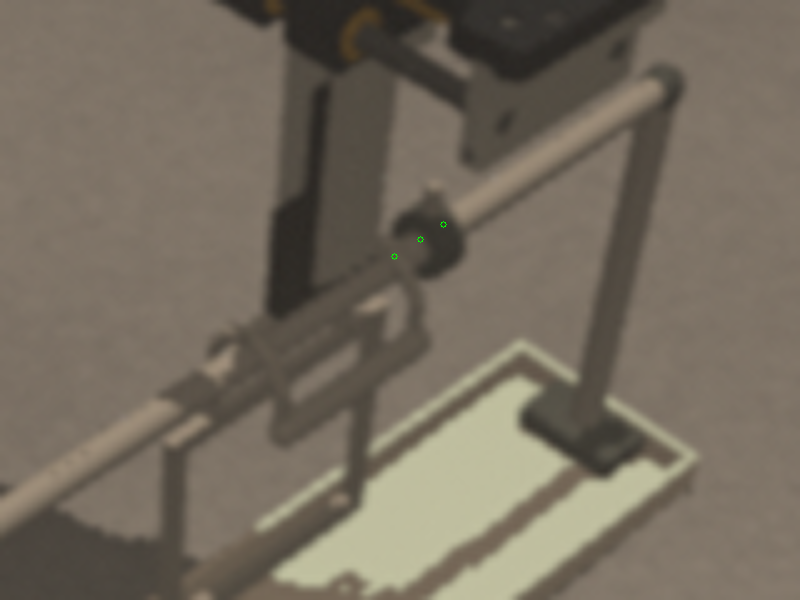

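The collar ring is centred at about (430,243) in the crop and the near hook crown at about (395,262), a short way off. I estimate about 12 mm of gap. I'll creep up in small steps and watch the y force.

```bash
python3 -m creep '[{"dx":0.001,"dy":0.06,"dz":0,"ax":0,"ay":0,"az":0,"claw":0},{"dx":0.001,"dy":0.06,"dz":0,"ax":0,"ay":0,"az":0,"claw":0}]'
python3 -m creep '[{"dx":0.001,"dy":0.04,"dz":0,"ax":0,"ay":0,"az":0,"claw":0},{"dx":0.001,"dy":0.03,"dz":0,"ax":0,"ay":0,"az":0,"claw":0}]'
```

```text
clock: 11.7
tool_pos: [0.4837, 0.241, 0.2218]
ee_rot: [1.223, 1.2, -1.224]
wrist_force: [-3.8, -4.7, 5.8]
finger_gap: 0.0053
clock: 11.9
tool_pos: [0.4838, 0.2438, 0.2218]
ee_rot: [1.223, 1.2, -1.224]
wrist_force: [-3.7, -5.3, 6.7]
finger_gap: 0.0058
```

```bash
python3 -m creep '[{"dx":0.001,"dy":0.03,"dz":0,"ax":0,"ay":0,"az":0,"claw":0},{"dx":0,"dy":0,"dz":0,"ax":0,"ay":0,"az":0,"claw":0}]'
python3 -m creep '[{"dx":0,"dy":0.03,"dz":0,"ax":0,"ay":0,"az":0,"claw":0},{"dx":0,"dy":0,"dz":0,"ax":0,"ay":0,"az":0,"claw":0}]'
python3 - <<'E'
from h import *
im,d=camera("scene"); cv2.imwrite('pics/s7.png',cv2.resize(im[80:140,345:405],None,fx=9,fy=9,interpolation=cv2.INTER_CUBIC))
E
```

```text
clock: 12.1
tool_pos: [0.4838, 0.2453, 0.2218]
ee_rot: [1.224, 1.2, -1.223]
wrist_force: [-4.7, -1.4, 6.5]
finger_gap: 0.0059
clock: 12.3
tool_pos: [0.4838, 0.2465, 0.2218]
ee_rot: [1.224, 1.2, -1.223]
wrist_force: [-3.1, 0.2, 6.0]
finger_gap: 0.0059
```

View pics/s7.png

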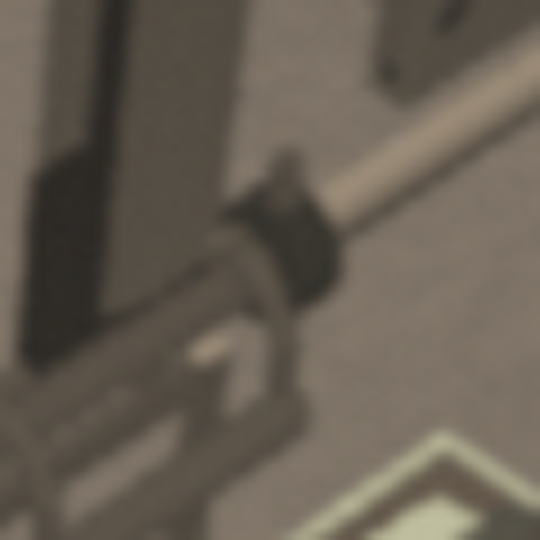

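The hook crown at (240,240) is now nearly at the collar (290,240 in the crop). I'll take a few more 1 mm steps, stopping at contact.

```bash
python3 -m creep '[{"dx":0,"dy":0.025,"dz":0,"ax":0,"ay":0,"az":0,"claw":0},{"dx":0,"dy":0,"dz":0,"ax":0,"ay":0,"az":0,"claw":0}]'
python3 -m creep '[{"dx":0,"dy":0.025,"dz":0,"ax":0,"ay":0,"az":0,"claw":0},{"dx":0,"dy":0,"dz":0,"ax":0,"ay":0,"az":0,"claw":0}]'
```

```text
clock: 12.55
tool_pos: [0.4838, 0.2474, 0.2218]
ee_rot: [1.224, 1.2, -1.223]
wrist_force: [-3.2, -2.8, 6.7]
finger_gap: 0.0054
clock: 12.75
tool_pos: [0.4838, 0.2484, 0.2218]
ee_rot: [1.224, 1.2, -1.223]
wrist_force: [-3.6, -1.7, 6.4]
finger_gap: 0.0061
```

```bash
python3 -m creep '[{"dx":0,"dy":0.025,"dz":0,"ax":0,"ay":0,"az":0,"claw":0},{"dx":0,"dy":0,"dz":0,"ax":0,"ay":0,"az":0,"claw":0}]'
python3 -m creep '[{"dx":0,"dy":0.025,"dz":0,"ax":0,"ay":0,"az":0,"claw":0},{"dx":0,"dy":0,"dz":0,"ax":0,"ay":0,"az":0,"claw":0}]'
```

```text
clock: 12.95
tool_pos: [0.4838, 0.2494, 0.2218]
ee_rot: [1.224, 1.2, -1.223]
wrist_force: [-3.6, -1.6, 5.9]
finger_gap: 0.0056
clock: 13.15
tool_pos: [0.4838, 0.2504, 0.2218]
ee_rot: [1.224, 1.2, -1.223]
wrist_force: [-3.2, -1.4, 6.5]
finger_gap: 0.0058
```

```bash
python3 -m creep '[{"dx":0,"dy":0.025,"dz":0,"ax":0,"ay":0,"az":0,"claw":0},{"dx":0,"dy":0,"dz":0,"ax":0,"ay":0,"az":0,"claw":0}]'
python3 -m creep '[{"dx":0,"dy":0.025,"dz":0,"ax":0,"ay":0,"az":0,"claw":0},{"dx":0,"dy":0,"dz":0,"ax":0,"ay":0,"az":0,"claw":0}]'
```

```text
clock: 13.35
tool_pos: [0.4838, 0.2514, 0.2218]
ee_rot: [1.224, 1.2, -1.223]
wrist_force: [-3.4, -1.1, 6.1]
finger_gap: 0.0055
clock: 13.55
tool_pos: [0.4839, 0.2519, 0.2218]
ee_rot: [1.223, 1.199, -1.224]
wrist_force: [-4.3, -5.7, 6.5]
finger_gap: 0.0057
```

Contact: it advanced only 0.5 mm and Fy rose to -5.7 N. I'll back off about 1 mm, release and retreat upward.

```bash
python3 -m creep '[{"dx":0,"dy":-0.03,"dz":0,"ax":0,"ay":0,"az":0,"claw":0},{"dx":0,"dy":0,"dz":0,"ax":0,"ay":0,"az":0,"claw":0}]' 10
python3 -m creep '[{"dx":0,"dy":0,"dz":0,"ax":0,"ay":0,"az":0,"claw":0.15},{"dx":0,"dy":0,"dz":0,"ax":0,"ay":0,"az":0,"claw":0.25},{"dx":0,"dy":0,"dz":0,"ax":0,"ay":0,"az":0,"claw":0.4},{"dx":0,"dy":0,"dz":0,"ax":0,"ay":0,"az":0,"claw":0.6},{"dx":0,"dy":0,"dz":0,"ax":0,"ay":0,"az":0,"claw":0.7},{"dx":0,"dy":0,"dz":0,"ax":0,"ay":0,"az":0,"claw":0.7},{"dx":0,"dy":0,"dz":0,"ax":0,"ay":0,"az":0,"claw":0.7}]'
python3 -m creep '[{"dx":0,"dy":0,"dz":0.1,"ax":0,"ay":0,"az":0,"claw":0.7},{"dx":0,"dy":0,"dz":0.2,"ax":0,"ay":0,"az":0,"claw":0.7},{"dx":0,"dy":0,"dz":0.3,"ax":0,"ay":0,"az":0,"claw":0.7},{"dx":0,"dy":0,"dz":0.4,"ax":0,"ay":0,"az":0,"claw":0.7},{"dx":0,"dy":0,"dz":0.5,"ax":0,"ay":0,"az":0,"claw":0.7},{"dx":0,"dy":0,"dz":0.5,"ax":0,"ay":0,"az":0,"claw":0.7},{"dx":-0.4,"dy":-0.2,"dz":0.2,"ax":0,"ay":0,"az":0,"claw":0.7},{"dx":-0.6,"dy":-0.4,"dz":0,"ax":0,"ay":0,"az":0,"claw":0.7},{"dx":-0.6,"dy":-0.4,"dz":0,"ax":0,"ay":0,"az":0,"claw":0.7},{"dx":-0.6,"dy":-0.4,"dz":0,"ax":0,"ay":0,"az":0,"claw":0.7}]'
python3 - <<'E'
from h import *
im,d=camera("scene"); W=cloud("scene",d)
m=(d>0)&(im.max(-1)<80)&(W[...,2]>.192)&(W[...,2]<.25)&(W[...,1]>.2)&(W[...,1]<.32)&(abs(W[...,0]-.485)<.04)
p=W[m]; print(len(p),np.percentile(p,[2,50,98],axis=0).round(4))
for n in("bottle","timer","tin"):
    for k in masks_of("scene",n)[:1]: print(n,np.round(k["location"]),np.median(W[k["mask"]&(d>0)],axis=0).round(3))
cv2.imwrite('pics/s8.png',cv2.resize(im[60:240,260:460],None,fx=3.2,fy=3.2,interpolation=cv2.INTER_CUBIC))
E
```

```text
clock: 13.75
tool_pos: [0.4838, 0.2514, 0.2218]
ee_rot: [1.224, 1.2, -1.223]
wrist_force: [-3.0, 0.4, 5.4]
finger_gap: 0.006
clock: 14.45
tool_pos: [0.484, 0.2511, 0.2215]
ee_rot: [1.224, 1.2, -1.223]
wrist_force: [-0.8, 0.6, 0.2]
finger_gap: 0.0581
clock: 15.45
tool_pos: [0.3951, 0.1946, 0.3105]
ee_rot: [1.225, 1.2, -1.222]
wrist_force: [0.5, 0.2, 0.2]
finger_gap: 0.0661
485 [[0.4833 0.2259 0.1928]
 [0.4867 0.2496 0.2158]
 [0.4886 0.29   0.2362]]
bottle [351. 334.] [ 0.726 -0.029  0.115]
timer [218. 438.] [ 0.689 -0.233  0.061]
tin [406. 270.] [0.696 0.155 0.05 ]
```

View pics/s8.png

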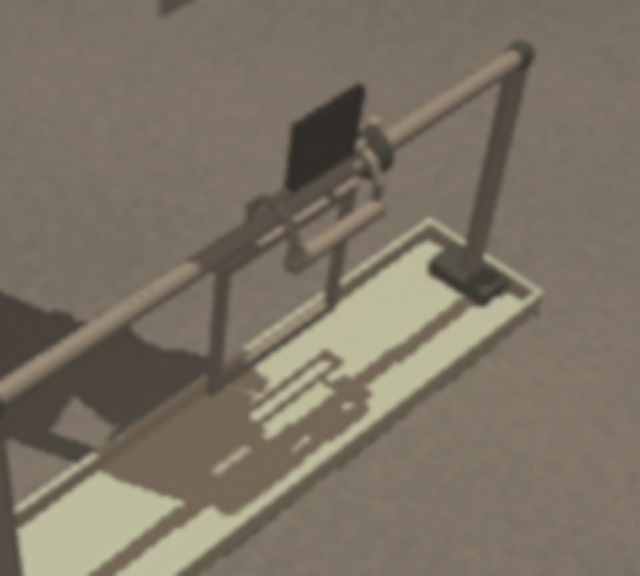

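The hanger hangs upright and free: plate at (325,140) in the crop, both hooks over the bar at about (260,215) and (370,150), the near hook right at the collar (378,145). The bystanders have not moved.

```bash
python3 -c "
from station import *
print(job_done(), get_state()['clock'])"
```

```text
the job is handed in; nothing more can be done
the job is handed in; nothing more can be done
```

The hanger now hangs freely on the rail with both hooks on and its near hook about 1 mm from the collar. I handed the job in after about 16 s; no verdict is reported.

- **Hooking on:** I gripped the plate and lifted the hanger off along the slope of the rest. It went onto the bare stretch about 120 mm clear of the collar, and seating contact came at the expected height.
- **Sliding:** I slid it left without lifting until the near hook touched the collar (about 6 N). Then I backed off about 1 mm, released it and withdrew the arm.
- **Last checks:**
  - The scene picture shows the hanger upright, both hooks over the bar and the near hook at the collar.
  - The bottle, timer and tin measured within 1 mm of where they started.
  - The wrist force at the end was about zero.
- **What failed or disagreed:**
  - One move was refused for leaving out row fields, so nothing moved; I resent it in full.
  - One measuring script crashed because the arm hid the collar from the top camera. From then on I used the scene camera and the measured force.
  - The final 1 mm gap comes from the back-off after contact, because the picture cannot resolve it.

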